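# Find the rocking corner of the weighing slab and shim it

## Task

The stone weighing slab must stand firm before the balance goes back on it, but one of its corners rocks. Press down on the corners with a fingertip until you find the one that gives, then push that corner's shim fully home under the slab and press the same corner once more so that it bears firmly on the shim. Leave the other three shims where they lie, lift nothing, keep the slab in its place, leave the weight standing and the bottles alone, and finish clear.

Things in the scene. Friction and masses are not known exactly. Their poses are not given: they have to be found in the camera images.
- slab: Grey stone slab, 180 (its x) by 240 (its y) by 25 mm, 2.9 kg, loose on four hidden mounts (dome-topped, 14 mm high, 20 across), one under each corner. Origin: centre of the underside, 14 mm above the bench (top face at 39 mm); x away from the robot, z up. Three corners are firm. The fourth, alike to the eye, gives: 3.5 N starts it down, 5 N takes it 6 mm down; let go, it rises again.
- corner_1 (a point): Point on the slab's top face right above the mount of its near left corner, 27 mm in from both edges: where to press. Near/far is the slab's -x/+x, left/right its +y/-y. With its shim home, a corner that gives sinks only 1.5 mm and then bears on the shim (from 4 N of push).
- corner_2 (a point): Point on the slab's top face right above the mount of its far left corner, 27 mm in from both edges: where to press. Near/far is the slab's -x/+x, left/right its +y/-y. With its shim home, a corner that gives sinks only 1.5 mm and then bears on the shim (from 4 N of push).
- corner_3 (a point): Point on the slab's top face right above the mount of its near right corner, 27 mm in from both edges: where to press. Near/far is the slab's -x/+x, left/right its +y/-y. With its shim home, a corner that gives sinks only 1.5 mm and then bears on the shim (from 4 N of push).
- corner_4 (a point): Point on the slab's top face right above the mount of its far right corner, 27 mm in from both edges: where to press. Near/far is the slab's -x/+x, left/right its +y/-y. With its shim home, a corner that gives sinks only 1.5 mm and then bears on the shim (from 4 N of push).
- shim_1: White U-shaped shim of the near left corner, loose on the bench outside the slab's left edge: 30 g, 44 mm wide, 12.5 thick, slot 26 wide. +x: its open end, the way to push. From the origin (on the underside; below corner_1 when home, after 38 to 49 mm of push): leg ends x +7 mm, slot end -10 (meets the mount), outer face of the 26 mm high thumb lip -41.
- shim_2: White U-shaped shim of the far left corner, loose on the bench outside the slab's left edge: 30 g, 44 mm wide, 12.5 thick, slot 26 wide. +x: its open end, the way to push. From the origin (on the underside; below corner_2 when home, after 38 to 49 mm of push): leg ends x +7 mm, slot end -10 (meets the mount), outer face of the 26 mm high thumb lip -41.
- shim_3: White U-shaped shim of the near right corner, loose on the bench outside the slab's right edge: 30 g, 44 mm wide, 12.5 thick, slot 26 wide. +x: its open end, the way to push. From the origin (on the underside; below corner_3 when home, after 38 to 49 mm of push): leg ends x +7 mm, slot end -10 (meets the mount), outer face of the 26 mm high thumb lip -41.
- shim_4: White U-shaped shim of the far right corner, loose on the bench outside the slab's right edge: 30 g, 44 mm wide, 12.5 thick, slot 26 wide. +x: its open end, the way to push. From the origin (on the underside; below corner_4 when home, after 38 to 49 mm of push): leg ends x +7 mm, slot end -10 (meets the mount), outer face of the 26 mm high thumb lip -41.
- weight: Steel 200 g calibration weight, 32 mm across and 48 mm high, standing near the middle of the slab. Origin: centre of its underside. To be left standing.
- bottle_a: White capped tablet bottle, 42 mm across and 75 mm high, standing on the bench beyond the slab. Origin: centre of its underside. To be left alone.
- bottle_b: White capped tablet bottle, 42 mm across and 75 mm high, standing on the bench between the robot and the slab. Origin: centre of its underside. To be left alone.
There are look-alikes about, which are no part of the job. What is shaped like the shim_3 but red or yellow is not meant.

How it is judged:
By the outcome, as a careful person would: the job done as asked, in the order asked, and still so for the second after the job is handed in, with the robot touching nothing.
It also fails if it takes over 61 s, if anything falls off the work surface, if the arm or the gripper's body presses on something with over 40 N, if the wrist force passes 120 N, or if a joint passes its speed limit or range.

## Robot

A 6-joint arm with a two-finger parallel gripper is mounted at the origin on the work surface. World frame = base frame: x ahead of the robot, y to its left, z up, the work surface at z = 0. Lengths are in mm, angles in rad, forces in N, time in s.
With the tool pointing down it reaches from about 350 to 975 mm from the base axis. Payload 7.1 kg.
Tool frame: the origin (TCP) lies midway between the tips of the shut fingers; the grasp point (between the pads) lies 19 mm behind it; z points along the fingers, y is the line along which they close (so a half turn about z gives the same grasp; the last joint's range is limited). The gripper opens to 88 mm and grips with 3 to 60 N. Pads are 20 mm wide; open, the fingers measure 115 mm over their backs; the gripper's body (75 mm by 178 mm) begins 61 mm behind the grasp point.
Start: joints at [1.315, 0.423, 1.63, -0, 1.089, -0.019], TCP at [146.589, 607.549, 222.675] pointing down, gripper open.
Joint ranges: [-3, 3], [-0.9, 2.11], [0.09, 2.58], [-1.31, 4.45], [0.11, 2.69], [-2.54, 2.54]. Speed limits (rad/s): [2.39, 2.39, 3.01, 3.14, 3.14, 3.14].

## Interface

Orientations are given as a rotation vector (axis times angle).
In Python, from workcell import ctrl gives the robot as it stands. The module is installed in compiled form; this text tells all that it offers.
- The arm moves only by the tool servo_tool, never from a script. Its argument "increments" is a list of rows, each a list of 7 numbers: the shift along the world's x, y, z in cm, then the turn, a rotation vector about the world's x, y, z in degrees, then the opening, from -1 (shut) to 1 (fully open). A call has 1 to 20 rows; each row is the pose to reach, as a shift and turn from the pose commanded when the call began; what a row does not reach only later rows make up. A row lasts 1/12 s, in which the tool goes at most 41.7 mm and 7.16 degrees, less where a joint would pass 70% of its speed; a pose out of reach is approached as far as the arm can. A call with a gripper value outside its range is refused whole. The fingers move at their own pace and stop on an object; the grip force is fixed at half the most. Time passes only in rows, so rows that repeat a pose let the fingers close. It gives the time, the measured TCP pose, the force, the opening and the grip force at its end, in the units of the state.
- ctrl.get_obs(): the state, without advancing time (a new reading comes with each control period).
- ctrl.get_image(name): name is "side" or "top" or "wrist"; returns a dict with "image" (420x560x3 uint8, red, green, blue), "fx", "fy", "cx", "cy" (pixels), "k1" (the pictures are not rectified: a ray, as slopes to the right and down, at radius r is drawn at 1 + k1 r^2 times it, then the intrinsics apply), "extrinsics" (4x4, takes a point from camera to world coordinates); the wrist camera has in their place "tool_from_camera" (4x4, takes a point from camera to tool coordinates, whose origin is the TCP and whose axes are the flange's). Camera axes: x right, y up, looking along -z (the intrinsics and any distortion apply to the point x, -y, -z); pixel columns grow to the right and rows downward; lengths in mm; the calibration is good to about 2 mm. A picture is of the moment at which its call begins: read the wrist's pose just before it. There is no depth.
- ctrl.close_job(): hands the job in; it is judged then, once.
The state is a dict: "t": time; "qpos": joint angles; "qvel": joint speeds; "joint_torque": joint torques, N m; "ee_pos": TCP position; "orientation": TCP orientation; "ft_force": force on the tool from outside, world axes, zero at the start; "moment": the same for the moment, N m; "width": finger opening in mm; "grasp_force": force on a finger pad.
Only numpy, scipy, OpenCV 4.12 (cv2) and the standard library are available. Lean on these libraries where they do the work, as an engineer would, in place of code of your own. Each camera call takes 0.05 s, during which the arm holds its last target. There are 200 camera calls.

## Working session

There is one attempt and no reset: what is moved stays moved. The work goes in short steps, Python scripts to look and compute and a tool call to move; the robot and the scene stay as the last step left them, time stands still between calls to the robot, and variables do not carry over. Pictures are saved under pics/ and viewed, at most 10 in all, crops included, and the job is handed in when it is done.

Besides the shell and the picture viewer there is one more tool, called after "Emit:" as name(argument=value, ...), one argument or row to a line, values as JSON. servo_tool: Moves the arm, as the interface text tells. Its arguments: {"type":"object","properties":{"increments":{"type":"array","items":{"type":"array","items":{"type":"number"}}}},"required":["increments"]}

```bash
mkdir -p pics; cat > h.py <<'E'
import numpy as np,cv2
from workcell import ctrl
from scipy.spatial.transform import Rotation as R
def K(d): return np.array([[d['fx'],0,d['cx']],[0,d['fy'],d['cy']],[0,0,1.]])
def ray(d,E,uv):
    p=np.array([(uv[0]-d['cx'])/d['fx'],(uv[1]-d['cy'])/d['fy']]); q=p.copy()
    for _ in range(30): q=p/(1+d['k1']*(q@q))
    v=E[:3,:3]@np.array([q[0],-q[1],-1.]); return E[:3,3],v
def onz(d,E,uv,z):
    o,v=ray(d,E,uv); return o+v*(z-o[2])/v[2]
def ext(d,obs=None):
    if 'extrinsics' in d: return np.array(d['extrinsics'])
    T=np.eye(4); T[:3,:3]=R.from_rotvec(obs['orientation']).as_matrix(); T[:3,3]=obs['ee_pos']
    return T@np.array(d['tool_from_camera'])
def get(n):
    o=ctrl.get_obs(); d=ctrl.get_image(n); return d,ext(d,o)
E
python3 - <<'E'
from h import *
o=ctrl.get_obs(); print(o)
ims=[]
for n in('top','side'):
    d,E=get(n); np.save(n,d,allow_pickle=True); cv2.imwrite(f'pics/{n}0.png',d['image'][:,:,::-1])
    print(n,d['fx'],d['cx'],d['cy'],d['k1'],E.round(2).tolist())
E
```

```text
{'t': 0.0, 'qpos': array([ 1.31499904e+00,  4.23878550e-01,  1.63071088e+00, -3.05633152e-05,
        1.08861348e+00, -1.90176282e-02]), 'qvel': array([ 0.00080784, -0.00108944, -0.00156093,  0.00017468, -0.00111247,
       -0.00017762]), 'joint_torque': array([-3.42106396e-03, -5.44637418e+01, -2.73662871e+01,  6.42702193e-02,
        2.27141491e-02, -1.04625810e-04]), 'ee_pos': array([146.45544599, 607.00180982, 221.86996449]), 'orientation': array([-3.71019240e-01, -3.11941108e+00,  2.51121063e-03]), 'ft_force': array([ 0.29163846, -0.12851176,  1.43580461]), 'moment': array([0.00697499, 0.05547617, 0.01559304]), 'grasp_force': 0.0, 'width': 87.78411434344875}
top 495.45605842483224 270.7527818246813 212.2411426231584 -0.08587314946709744 [[-0.01, 0.99, -0.11, 459.75], [-1.0, -0.02, -0.03, -75.69], [-0.03, 0.11, 0.99, 1071.53], [0.0, 0.0, 0.0, 1.0]]
side 379.43702247760734 284.2555553445805 205.92116895696657 -0.013965609150105047 [[0.73, 0.33, -0.59, 143.63], [-0.68, 0.37, -0.63, -511.93], [0.01, 0.87, 0.5, 413.38], [0.0, 0.0, 0.0, 1.0]]
```

View pics/top0.png

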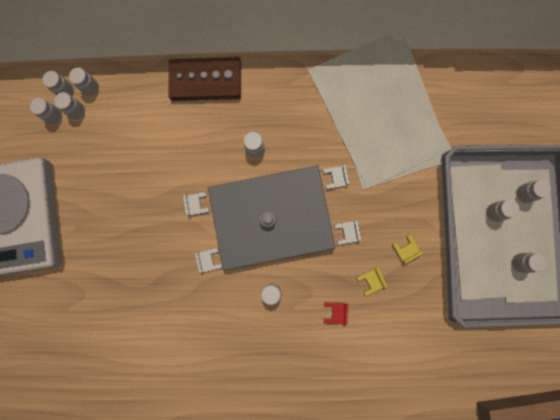

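View pics/side0.png

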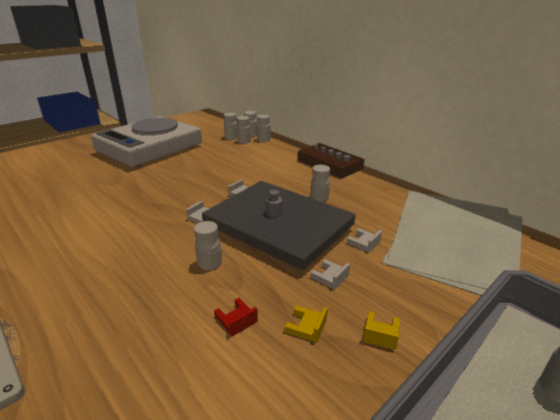

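The top view shows the slab centred near (270,218). The white shims are at (208,261) near left = shim_1, (195,205) far left = shim_2, (347,233) near right = shim_3 and (336,177) far right = shim_4. Bottles stand at (254,143) and (271,295), with the weight at (267,219). The red piece (336,314) and yellow pieces (372,281) and (408,250) are look-alikes.

```bash
cat > m.py <<'E'
from h import *
d=np.load('top.npy',allow_pickle=True).item(); E=ext(d); im=d['image']; hsv=cv2.cvtColor(im,cv2.COLOR_RGB2HSV)
g=cv2.inRange(hsv,(0,0,30),(179,75,110)); g[:150]=0;g[285:]=0;g[:,:180]=0;g[:,370:]=0
cs,_=cv2.findContours(cv2.morphologyEx(g,cv2.MORPH_OPEN,np.ones((7,7))),0,2); c=max(cs,key=cv2.contourArea)
print(cv2.minAreaRect(c), cv2.contourArea(c))
b=cv2.boxPoints(cv2.minAreaRect(cv2.convexHull(c)))
P=np.array([onz(d,E,p,39)[:2] for p in b]); print(b.round(1).tolist(),P.round(1).tolist(),np.linalg.norm(np.roll(P,1,0)-P,axis=1))
ctr=P.mean(0)
w=cv2.inRange(hsv,(0,0,125),(179,60,255)); cs,_=cv2.findContours(w,0,2)
for c in cs:
    (u,v),s,a=cv2.minAreaRect(c)
    if 60<cv2.contourArea(c)<1500 and 150<u<400 and 120<v<310:
        B=cv2.boxPoints(((u,v),s,a)); Q=np.array([onz(d,E,p,12)[:2] for p in B])
        print((round(u),round(v)),cv2.contourArea(c),Q.mean(0).round(1),np.linalg.norm(Q[1:3]-Q[:2],axis=1).round(0),Q.round().tolist())
cv2.imwrite('pics/crop1.png',cv2.resize(im[120:320,170:390,::-1],None,fx=3,fy=3,interpolation=cv2.INTER_CUBIC))
E
python3 m.py
```

```text
((270.4478759765625, 217.95587158203125), (84.48509979248047, 114.31089782714844), 78.92979431152344) 8509.0
[[206.1999969482422, 187.5], [318.3999938964844, 165.5], [334.70001220703125, 248.39999389648438], [222.5, 270.3999938964844]] [[628.4, 89.7], [671.1, -148.7], [495.5, -178.1], [453.3, 55.7]] [178.42165729 242.19920542 178.04992066 237.64171935]
(270, 294) 291.5 [402.  -42.8] [40. 42.] [[423.0, -23.0], [423.0, -63.0], [381.0, -63.0], [381.0, -22.0]]
(208, 260) 342.0 [475.1  90.1] [50. 44.] [[491.0, 120.0], [502.0, 71.0], [460.0, 61.0], [448.0, 109.0]]
(347, 232) 335.0 [ 530.5 -209.1] [49. 44.] [[548.0, -181.0], [556.0, -230.0], [513.0, -237.0], [505.0, -188.0]]
(196, 203) 326.5 [598.2 117.1] [51. 45.] [[617.0, 146.0], [624.0, 95.0], [580.0, 89.0], [573.0, 139.0]]
(336, 177) 317.5 [ 651.5 -187.5] [50. 44.] [[669.0, -159.0], [678.0, -209.0], [634.0, -215.0], [625.0, -166.0]]
(252, 141) 231.5 [734.8  -7.1] [39. 38.] [[735.0, 20.0], [762.0, -8.0], [735.0, -34.0], [707.0, -6.0]]
```

View pics/crop1.png

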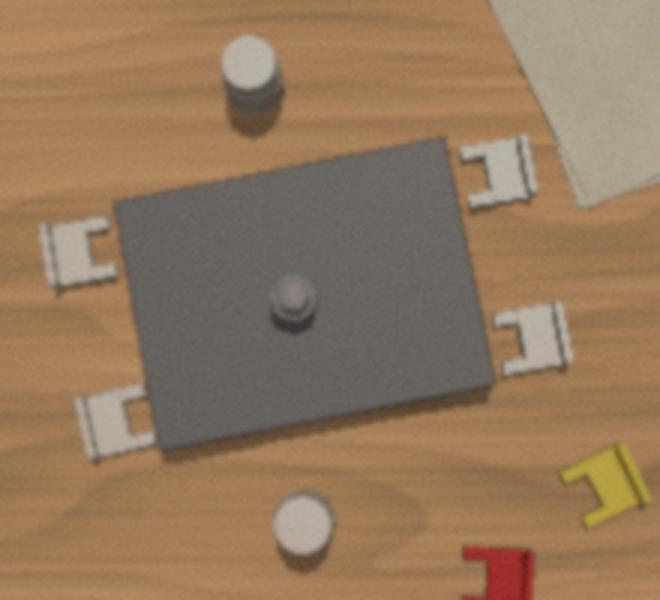

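Only the four white shims beside the slab fit the description. The coloured pieces stand away from the slab. I'll shut the fingers, turn to the slab's yaw (about 10°) and go above corner_1.

Emit:
servo_tool(
  increments=[
    [2, -3.5, 0, 0, 0, 6, -1],
    [4, -7, 0, 0, 0, 12, -1],
    [6, -10.5, 0, 0, 0, 18, -1],
    [8, -14, -1, 0, 0, 24, -1],
    [10, -17.5, -2, 0, 0, 24, -1],
    [12, -21, -3, 0, 0, 24, -1],
    [14, -24.5, -4, 0, 0, 24, -1],
    [16, -28, -5, 0, 0, 24, -1],
    [18, -31.5, -6, 0, 0, 24, -1],
    [20, -35, -7, 0, 0, 24, -1],
    [22, -38.5, -8, 0, 0, 24, -1],
    [24.5, -42, -9, 0, 0, 24, -1],
    [27, -45.5, -10, 0, 0, 24, -1],
    [29.5, -49.5, -10, 0, 0, 24, -1],
    [31.5, -53, -10, 0, 0, 24, -1],
    [33, -56, -10, 0, 0, 24, -1],
    [33.7, -57.3, -10, 0, 0, 24, -1],
    [33.7, -57.3, -10, 0, 0, 24, -1],
    [33.7, -57.3, -10, 0, 0, 24, -1],
  ],
)

```text
t: 1.68
ee_pos: [483.4, 33.9, 122.4]
orientation: [0.282, -3.128, -0.0]
ft_force: [0.4, -0.3, 0.5]
width: 0.7
grasp_force: 0.0
```

```bash
python3 - <<'E'
from h import *
o=ctrl.get_obs(); print(o['t'],o['ee_pos'],o['ft_force'],R.from_rotvec(o['orientation']).as_matrix().round(3).tolist(),o['width'],o['qpos'].round(2))
d,E=get('wrist'); np.save('w1',dict(d,extrinsics=E),allow_pickle=True); cv2.imwrite('pics/w1.png',d['image'][:,:,::-1]); print(E.round(2).tolist(),d['fx'],d['k1'])
E
```

```text
1.6833 [483.38305965  33.8959574  122.36330408] [ 0.41365314 -0.27897264  0.46612674] [[-0.984, -0.179, -0.001], [-0.179, 0.984, 0.0], [0.001, 0.0, -1.0]] 0.7354065542959587 [ 0.05  0.37  2.01  0.    0.76 -1.71]
[[-0.18, -0.94, -0.3, 400.37], [0.98, -0.17, -0.05, 19.64], [-0.0, -0.3, 0.95, 284.3], [0.0, 0.0, 0.0, 1.0]] 291.8712905551724 -0.015150344764761738
```

View pics/w1.png

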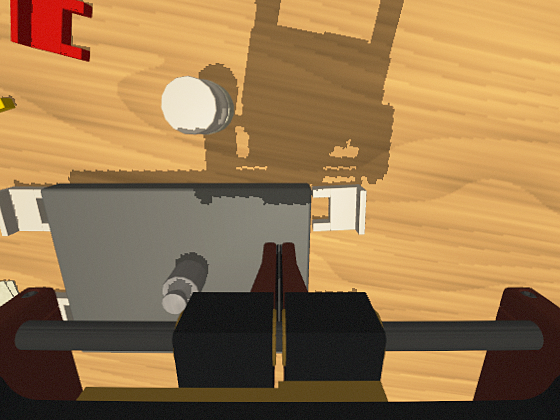

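Wrist view: fingertips at (279,245), slab near-left corner at (312,185), shim_1 at (340,210), shim_3 at (22,210), and the weight at (180,285).

```bash
python3 - <<'E'
from h import *
d=np.load('w1.npy',allow_pickle=True).item(); E=d['extrinsics']
for n,uv,z in [('NL',(312,188),39),('NR',(48,190),39),('s1 lip out top',(366,188),26),('s1 lip out top2',(363,234),26)]:
    print(n,onz(d,E,uv,z).round(1))
c,s=np.cos(np.radians(10.3)),np.sin(np.radians(10.3)); ex=np.array([c,s]);ey=np.array([-s,c]); C=np.array([562.1,-45.4])
print('pred NL',C-90*ex+120*ey,'NR',C-90*ex-120*ey)
E
```

```text
NL [453.8  58.4  39. ]
NR [ 496.5 -167.7   39. ]
s1 lip out top [447.8 108.8  26. ]
s1 lip out top2 [492.  118.1  26. ]
pred NL [452.09408077  56.57400519] NR [ 495.0066124  -179.55840391]
```

Emit:
servo_tool(
  increments=[
    [0, 0.1, -3, 0, 0, 0, -1],
    [0, 0.1, -6, 0, 0, 0, -1],
    [0, 0.1, -7.8, 0, 0, 0, -1],
    [0, 0.1, -7.8, 0, 0, 0, -1],
    [0, 0.1, -7.8, 0, 0, 0, -1],
  ],
)

```text
t: 2.15
ee_pos: [482.2, 36.8, 44.2]
orientation: [0.288, -3.125, -0.0]
ft_force: [0.4, -0.2, 0.9]
width: 0.5
grasp_force: 0.0
```

Emit:
servo_tool(
  increments=[
    [0, 0, -0.2, 0, 0, 0, -1],
    [0, 0, -0.4, 0, 0, 0, -1],
    [0, 0, -0.5, 0, 0, 0, -1],
    [0, 0, -0.6, 0, 0, 0, -1],
    [0, 0, -0.6, 0, 0, 0, -1],
    [0, 0, -0.6, 0, 0, 0, -1],
  ],
)

```text
t: 2.65
ee_pos: [483.8, 35.5, 39.0]
orientation: [-0.285, 3.128, -0.0]
ft_force: [0.2, -0.3, -0.6]
width: 0.4
grasp_force: 0.0
```

Emit:
servo_tool(
  increments=[
    [0, 0, -0.1, 0, 0, 0, -1],
    [0, 0, -0.1, 0, 0, 0, -1],
    [0, 0, -0.1, 0, 0, 0, -1],
  ],
)

```text
t: 2.9
ee_pos: [483.8, 35.5, 38.5]
orientation: [-0.285, 3.128, -0.0]
ft_force: [-3.1, -0.1, 11.8]
width: 0.1
grasp_force: 5.5
```

Emit:
servo_tool(
  increments=[
    [0, 0, -0.1, 0, 0, 0, -1],
    [0, 0, -0.1, 0, 0, 0, -1],
    [0, 0, -0.1, 0, 0, 0, -1],
  ],
)

```text
t: 3.15
ee_pos: [483.8, 35.5, 38.2]
orientation: [-0.285, 3.128, 0.0]
ft_force: [-4.7, 0.6, 21.7]
width: 0.5
grasp_force: 11.2
```

Corner_1 is firm (22 N at a sink below 1 mm). Next, corner_2.

Emit:
servo_tool(
  increments=[
    [0, 0, 0.8, 0, 0, 0, -1],
    [0, 0, 1.5, 0, 0, 0, -1],
    [3, 0.5, 1.5, 0, 0, 0, -1],
    [6, 1.1, 1.5, 0, 0, 0, -1],
    [9, 1.6, 1.5, 0, 0, 0, -1],
    [12, 2.2, 1.5, 0, 0, 0, -1],
    [12.4, 2.2, 1.0, 0, 0, 0, -1],
    [12.4, 2.2, 0.5, 0, 0, 0, -1],
    [12.4, 2.2, 0.5, 0, 0, 0, -1],
    [12.4, 2.2, 0.5, 0, 0, 0, -1],
  ],
)

```text
t: 3.98
ee_pos: [605.2, 57.2, 40.8]
orientation: [0.285, -3.125, -0.0]
ft_force: [0.1, 0.9, -0.6]
width: 0.3
grasp_force: 0.0
```

Emit:
servo_tool(
  increments=[
    [0, 0, -0.2, 0, 0, 0, -1],
    [0, 0, -0.3, 0, 0, 0, -1],
    [0, 0, -0.4, 0, 0, 0, -1],
    [0, 0, -0.4, 0, 0, 0, -1],
    [0, 0, -0.4, 0, 0, 0, -1],
  ],
)

```text
t: 4.4
ee_pos: [606.4, 57.3, 38.7]
orientation: [0.285, -3.127, 0.0]
ft_force: [-4.3, 0.2, 10.5]
width: 0.1
grasp_force: 5.3
```

Corner_2 is firm. Now corner_4.

Emit:
servo_tool(
  increments=[
    [0, 0, 1, 0, 0, 0, -1],
    [0, 0, 2, 0, 0, 0, -1],
    [0.6, -3.3, 2.5, 0, 0, 0, -1],
    [1.2, -6.6, 2.5, 0, 0, 0, -1],
    [1.8, -10, 2.5, 0, 0, 0, -1],
    [2.4, -13.3, 2.5, 0, 0, 0, -1],
    [3, -16.6, 2, 0, 0, 0, -1],
    [3.3, -18.3, 1.2, 0, 0, 0, -1],
    [3.3, -18.3, 0.5, 0, 0, 0, -1],
    [3.3, -18.3, 0.4, 0, 0, 0, -1],
    [3.3, -18.3, 0.4, 0, 0, 0, -1],
  ],
)

```text
t: 5.32
ee_pos: [639.5, -124.3, 40.9]
orientation: [0.286, -3.127, -0.001]
ft_force: [0.1, 0.1, -0.0]
width: 0.7
grasp_force: 0.0
```

Emit:
servo_tool(
  increments=[
    [0, 0, -0.2, 0, 0, 0, -1],
    [0, 0, -0.3, 0, 0, 0, -1],
    [0, 0, -0.4, 0, 0, 0, -1],
    [0, 0, -0.4, 0, 0, 0, -1],
    [0, 0, -0.4, 0, 0, 0, -1],
  ],
)

```text
t: 5.73
ee_pos: [640.6, -124.0, 38.7]
orientation: [0.288, -3.128, -0.001]
ft_force: [-3.1, 1.9, 6.7]
width: 0.4
grasp_force: 3.4
```

Emit:
servo_tool(
  increments=[
    [0, 0, -0.1, 0, 0, 0, -1],
    [0, 0, -0.1, 0, 0, 0, -1],
    [0, 0, -0.1, 0, 0, 0, -1],
  ],
)

```text
t: 5.98
ee_pos: [640.7, -124.0, 38.5]
orientation: [-0.288, 3.128, 0.001]
ft_force: [-4.9, 1.2, 14.0]
width: 0.3
grasp_force: 6.7
```

Emit:
servo_tool(
  increments=[
    [0, 0, 1, 0, 0, 0, -1],
    [0, 0, 2.5, 0, 0, 0, -1],
    [-4, -0.7, 2.5, 0, 0, 0, -1],
    [-8, -1.5, 2.5, 0, 0, 0, -1],
    [-11, -2, 2, 0, 0, 0, -1],
    [-12.4, -2.3, 1, 0, 0, 0, -1],
    [-12.4, -2.3, 0.5, 0, 0, 0, -1],
    [-12.4, -2.3, 0.5, 0, 0, 0, -1],
    [-12.4, -2.3, 0.5, 0, 0, 0, -1],
  ],
)

```text
t: 6.73
ee_pos: [518.6, -148.6, 42.4]
orientation: [-0.286, 3.126, -0.001]
ft_force: [-0.5, -0.0, 0.5]
width: 0.5
grasp_force: 0.0
```

Emit:
servo_tool(
  increments=[
    [0, 0, -0.2, 0, 0, 0, -1],
    [0, 0, -0.3, 0, 0, 0, -1],
    [0, 0, -0.4, 0, 0, 0, -1],
    [0, 0, -0.4, 0, 0, 0, -1],
    [0, 0, -0.4, 0, 0, 0, -1],
  ],
)

```text
t: 7.15
ee_pos: [517.9, -148.5, 38.0]
orientation: [-0.286, 3.127, -0.001]
ft_force: [2.2, 0.6, 2.5]
width: 0.6
grasp_force: 1.5
```

Emit:
servo_tool(
  increments=[
    [0, 0, -0.2, 0, 0, 0, -1],
    [0, 0, -0.3, 0, 0, 0, -1],
    [0, 0, -0.4, 0, 0, 0, -1],
    [0, 0, -0.4, 0, 0, 0, -1],
    [0, 0, -0.4, 0, 0, 0, -1],
  ],
)

```text
t: 7.57
ee_pos: [517.2, -148.9, 33.9]
orientation: [-0.285, 3.127, -0.001]
ft_force: [1.9, -3.5, 5.0]
width: 0.3
grasp_force: 2.5
```

Corner_3 gives: it went 5 mm down at 5 N, where the others took 10 to 22 N at under 1 mm. I'll lift off and go behind shim_3.

Emit:
servo_tool(
  increments=[
    [0, 0, 1, 0, 0, 0, -1],
    [0, 0, 3, 0, 0, 0, -1],
    [0, 0, 5, 0, 0, 0, -1],
    [0.7, -3.7, 5.5, 0, 0, 0, -1],
    [1.4, -7.4, 5.5, 0, 0, 0, -1],
    [2.1, -11, 5.5, 0, 0, 0, -1],
    [2.2, -12, 5.5, 0, 0, 0, -1],
    [2.2, -12, 5.5, 0, 0, 0, -1],
    [2.2, -12, 5.5, 0, 0, 0, -1],
  ],
)

```text
t: 8.32
ee_pos: [537.2, -267.6, 88.1]
orientation: [0.283, -3.127, -0.003]
ft_force: [-0.5, 1.1, 0.4]
width: 0.5
grasp_force: 0.0
```

```bash
python3 - <<'E'
from h import *
o=ctrl.get_obs(); print(o['t'],o['ee_pos'])
d,E=get('wrist'); np.save('w2',dict(d,extrinsics=E),allow_pickle=True); cv2.imwrite('pics/w2.png',d['image'][:,:,::-1])
E
```

```text
8.3167 [ 537.16408627 -267.63211844   88.1294017 ]
```

View pics/w2.png

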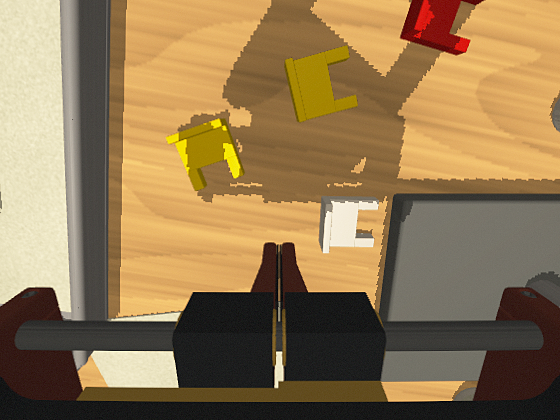

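Wrist view: shim_3 (white) has its lip at (321,197)–(321,252) and its leg ends at (378,205) and (374,246). The slab's near-right corner is at (393,196). Fingertips are at (279,245), clear behind the lip; the yellow and red look-alikes are well away.

```bash
python3 - <<'E'
from h import *
d=np.load('w2.npy',allow_pickle=True).item(); E=d['extrinsics']
c,s=np.cos(np.radians(10.3)),np.sin(np.radians(10.3)); ex=np.array([c,s]);ey=np.array([-s,c]); c3=np.array([516.7,-148.2])
for n,uv,z in [('NR',(393,196),39),('lip near',(323,197),26),('lip far',(320,252),26),('leg near',(378,203),12.5),('leg far',(374,247),12.5),('tip',(279,243),88)]:
    p=onz(d,E,uv,z)[:2]; print(n,p.round(1),'along ex,ey from c3',(p-c3)@ex,(p-c3)@ey)
E
```

```text
NR [ 495.1 -187.2] along ex,ey from c3 -28.249411384408212 -34.55571655132741
lip near [ 508.4 -236.2] along ex,ey from c3 -23.857913257194312 -85.0928824113141
lip far [ 555.9 -227.8] along ex,ey from c3 24.368875483071566 -85.35419247987767
leg near [ 508.4 -186.1] along ex,ey from c3 -14.91796471098435 -35.83017895185235
leg far [ 548.6 -178.1] along ex,ey from c3 26.084125360474168 -35.11992134689974
tip [ 526.4 -268.7] along ex,ey from c3 -11.951579010536982 -120.25512569928154
```

```bash
cat > s3.py <<'E'
from h import *
import sys
d=np.load(sys.argv[1],allow_pickle=True).item(); E=d['extrinsics']; x0,x1,y0,y1=map(int,sys.argv[2:6])
c,s=np.cos(np.radians(10.3)),np.sin(np.radians(10.3)); ex=np.array([c,s]);ey=np.array([-s,c]); c3=np.array([516.7,-148.2])
h=cv2.cvtColor(d['image'],cv2.COLOR_RGB2HSV); m=cv2.inRange(h,(0,0,120),(179,45,255))[y0:y1,x0:x1]
for r in range(0,m.shape[0],3): print(y0+r,''.join('#' if v else '.' for v in m[r]))
E
python3 s3.py w2.npy 310 400 188 262
```

```text
188 ..........................................................................................
191 ..........................................................................................
194 ..........................................................................................
197 ....................................##.....#...#..........................................
200 ..............#.#.#.....#.##...###.......##...#.#....#.....##......##.....................
203 ......................##############################################......................
206 .................#...#.#############################################......................
209 ...............##....#.#########################....###...........#.......................
212 .................####..#########################..........................................
215 ................###############################...........................................
218 ...............################################...........................................
221 ...............######.#########################....
[... 574 characters left out ...]
#########..........................
242 ..............##################################################..........................
245 .............##################################################...........................
248 .............######.......................................................................
251 .............######.......................................................................
254 ..........................................................................................
257 ..........................................................................................
260 ..........................................................................................
```

```bash
python3 - <<'E'
from h import *
c,s=np.cos(np.radians(10.3)),np.sin(np.radians(10.3)); ex=np.array([c,s]);ey=np.array([-s,c]); c3=np.array([516.7,-148.2])
d=np.load('w2.npy',allow_pickle=True).item(); E=d['extrinsics']; g=cv2.cvtColor(d['image'],cv2.COLOR_RGB2GRAY)
for u in(425,470,530): print(u,g[186:208,u-3:u+4].mean(1).round().astype(int).tolist())
print([g[260:280,u].mean().round() for u in range(380,402)])
for n,uv,z in [('slot n',(368,208.5),12.5),('slot f',(368,238),12.5),('e',(425,196),39),('e',(425,200),39),('e2',(530,200),39)]:
    p=onz(d,E,uv,z)[:2]; print(n,(p-c3)@ex,(p-c3)@ey)
E
```

```text
425 [101, 102, 108, 112, 115, 116, 118, 84, 53, 50, 53, 54, 54, 51, 67, 88, 98, 108, 119, 119, 119, 118]
470 [103, 104, 102, 100, 98, 98, 103, 78, 53, 51, 53, 54, 54, 52, 66, 87, 99, 107, 117, 118, 118, 118]
530 [115, 115, 116, 115, 113, 110, 107, 84, 53, 51, 52, 54, 53, 52, 63, 87, 97, 107, 115, 116, 115, 116]
[np.float64(106.0), np.float64(110.0), np.float64(112.0), np.float64(97.0), np.float64(68.0), np.float64(46.0), np.float64(49.0), np.float64(49.0), np.float64(50.0), np.float64(51.0), np.float64(51.0), np.float64(50.0), np.float64(51.0), np.float64(60.0), np.float64(75.0), np.float64(93.0), np.float64(104.0), np.float64(110.0), np.float64(115.0), np.float64(117.0), np.float64(118.0), np.float64(117.0)]
slot n -10.003194535293135 -43.90926739631015
slot f 17.360706659281703 -41.328477448723376
e -28.280908189534635 -10.34549391666452
e -25.15421042367366 -9.867167697314912
e2 -25.26108920379332 71.0083716894786
```

Emit:
servo_tool(
  increments=[
    [0.4, 0.1, -2, 0, 0, 0, -1],
    [0.4, 0.1, -5, 0, 0, 0, -1],
    [0.4, 0.1, -7, 0, 0, 0, -1],
    [0.4, 0.1, -7.6, 0, 0, 0, -1],
    [0.4, 0.1, -7.6, 0, 0, 0, -1],
    [0.4, 0.1, -7.6, 0, 0, 0, -1],
  ],
)

```text
t: 8.87
ee_pos: [542.5, -266.4, 13.0]
orientation: [0.287, -3.128, -0.001]
ft_force: [-0.5, -0.1, -0.2]
width: 0.3
grasp_force: 0.0
```

Emit:
servo_tool(
  increments=[
    [-0.18, 1, 0, 0, 0, 0, -1],
    [-0.36, 2, 0, 0, 0, 0, -1],
    [-0.45, 2.5, 0, 0, 0, 0, -1],
    [-0.54, 3, 0, 0, 0, 0, -1],
    [-0.63, 3.5, 0, 0, 0, 0, -1],
    [-0.72, 4, 0, 0, 0, 0, -1],
    [-0.81, 4.5, 0, 0, 0, 0, -1],
    [-0.81, 4.5, 0, 0, 0, 0, -1],
    [-0.81, 4.5, 0, 0, 0, 0, -1],
  ],
)

```text
t: 9.62
ee_pos: [534.4, -222.1, 12.6]
orientation: [0.286, -3.128, -0.0]
ft_force: [-0.6, 0.4, 0.4]
width: 0.3
grasp_force: 0.0
```

```bash
python3 - <<'E'
from h import *
o=ctrl.get_obs(); print(o['t'],o['ee_pos'],o['ft_force'])
d,E=get('wrist'); np.save('w3',dict(d,extrinsics=E),allow_pickle=True); cv2.imwrite('pics/w3.png',d['image'][:,:,::-1])
E
```

```text
9.6167 [ 534.40476614 -222.14641002   12.62410902] [-0.62251779  0.37341251  0.40135624]
```

View pics/w3.png

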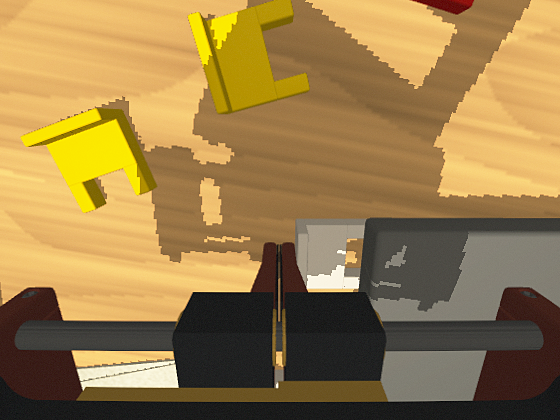

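The wrist view shows the lip against the finger at (296,250), with the legs entering straight under the slab edge at (365,260). I'll push on in smaller steps.

Emit:
servo_tool(
  increments=[
    [-0.09, 0.5, 0, 0, 0, 0, -1],
    [-0.18, 1, 0, 0, 0, 0, -1],
    [-0.27, 1.5, 0, 0, 0, 0, -1],
    [-0.36, 2, 0, 0, 0, 0, -1],
    [-0.36, 2, 0, 0, 0, 0, -1],
    [-0.36, 2, 0, 0, 0, 0, -1],
  ],
)

```text
t: 10.17
ee_pos: [530.8, -202.0, 12.6]
orientation: [0.287, -3.128, -0.0]
ft_force: [-0.2, 0.6, -0.0]
width: 0.4
grasp_force: 0.0
```

Emit:
servo_tool(
  increments=[
    [-0.04, 0.2, 0, 0, 0, 0, -1],
    [-0.07, 0.4, 0, 0, 0, 0, -1],
    [-0.07, 0.4, 0, 0, 0, 0, -1],
    [-0.07, 0.4, 0, 0, 0, 0, -1],
  ],
)

```text
t: 10.5
ee_pos: [530.1, -198.4, 12.7]
orientation: [0.286, -3.129, -0.0]
ft_force: [0.2, 0.3, 0.9]
width: 0.5
grasp_force: 0.0
```

Emit:
servo_tool(
  increments=[
    [-0.04, 0.2, 0, 0, 0, 0, -1],
    [-0.04, 0.2, 0, 0, 0, 0, -1],
    [-0.04, 0.2, 0, 0, 0, 0, -1],
  ],
)

```text
t: 10.75
ee_pos: [529.7, -196.4, 12.7]
orientation: [0.286, -3.128, -0.0]
ft_force: [0.0, -0.3, 1.2]
width: 0.3
grasp_force: 0.0
```

Emit:
servo_tool(
  increments=[
    [-0.04, 0.2, 0, 0, 0, 0, -1],
    [-0.04, 0.2, 0, 0, 0, 0, -1],
    [-0.04, 0.2, 0, 0, 0, 0, -1],
  ],
)

```text
t: 11.0
ee_pos: [530.1, -195.5, 13.1]
orientation: [-0.286, 3.127, -0.003]
ft_force: [0.2, -4.7, 0.5]
width: 1.0
grasp_force: 2.8
```

Emit:
servo_tool(
  increments=[
    [-0.02, 0.1, 0, 0, 0, 0, -1],
    [-0.02, 0.1, 0, 0, 0, 0, -1],
    [-0.02, 0.1, 0, 0, 0, 0, -1],
  ],
)

```text
t: 11.25
ee_pos: [530.2, -195.3, 13.4]
orientation: [-0.287, 3.126, -0.005]
ft_force: [-0.5, -9.6, 1.9]
width: 0.4
grasp_force: 4.5
```

It stops hard on the mount (9.6 N, no further travel). I'll back off, lift and look.

Emit:
servo_tool(
  increments=[
    [0.18, -1, 0, 0, 0, 0, -1],
    [0.54, -3, 0, 0, 0, 0, -1],
    [0.54, -3, 2, 0, 0, 0, -1],
    [0.54, -3, 5, 0, 0, 0, -1],
    [0.54, -3, 7, 0, 0, 0, -1],
    [0.54, -3, 7, 0, 0, 0, -1],
  ],
)

```text
t: 11.75
ee_pos: [537.0, -224.9, 86.4]
orientation: [-0.284, 3.123, -0.004]
ft_force: [0.1, -0.5, 0.2]
width: 0.5
grasp_force: 0.0
```

```bash
python3 - <<'E'
from h import *
o=ctrl.get_obs(); print(o['t'],o['ee_pos'],o['ft_force'])
d,E=get('wrist'); np.save('w4',dict(d,extrinsics=E),allow_pickle=True); cv2.imwrite('pics/w4.png',d['image'][:,:,::-1])
E
```

```text
11.75 [ 536.97864069 -224.89336099   86.38908317] [ 0.07755237 -0.5075481   0.22838619]
```

View pics/w4.png

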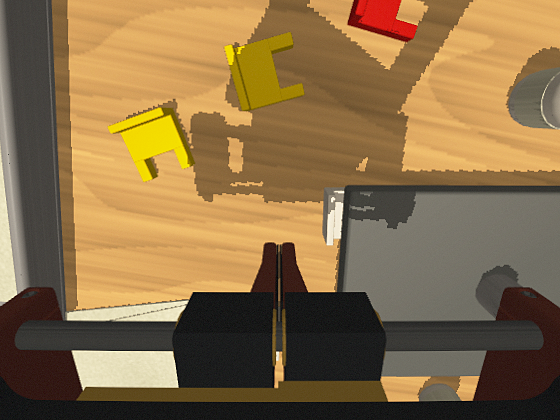

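Shim_3 is now under the slab, with only its lip showing at (328,215), square to the edge. Now I'll press corner_3 again.

Emit:
servo_tool(
  increments=[
    [-0.6, 3, 0, 0, 0, 0, -1],
    [-1.2, 6, 0, 0, 0, 0, -1],
    [-1.6, 7.5, -1, 0, 0, 0, -1],
    [-1.6, 7.5, -3, 0, 0, 0, -1],
    [-1.6, 7.5, -4.2, 0, 0, 0, -1],
    [-1.6, 7.5, -4.5, 0, 0, 0, -1],
    [-1.6, 7.5, -4.5, 0, 0, 0, -1],
  ],
)

```text
t: 12.38
ee_pos: [517.1, -147.5, 37.8]
orientation: [0.284, -3.125, -0.004]
ft_force: [-7.0, 8.4, 22.3]
width: 0.5
grasp_force: 10.9
```

Emit:
servo_tool(
  increments=[
    [0, 0, -0.1, 0, 0, 0, -1],
    [0, 0, -0.2, 0, 0, 0, -1],
    [0, 0, -0.2, 0, 0, 0, -1],
    [0, 0, -0.2, 0, 0, 0, -1],
  ],
)

```text
t: 12.72
ee_pos: [517.2, -147.5, 37.7]
orientation: [0.284, -3.126, -0.004]
ft_force: [-12.2, 10.6, 43.8]
width: 0.2
grasp_force: 21.7
```

Emit:
servo_tool(
  increments=[
    [0, 0, -0.1, 0, 0, 0, -1],
    [0, 0, -0.1, 0, 0, 0, -1],
    [0, 0, -0.1, 0, 0, 0, -1],
    [0, 0, -0.1, 0, 0, 0, -1],
  ],
)

```text
t: 13.05
ee_pos: [517.2, -147.5, 37.6]
orientation: [0.284, -3.126, -0.004]
ft_force: [-14.3, 12.1, 53.8]
width: 0.5
grasp_force: 27.2
```

Corner_3 bears firmly now (54 N at about 1.4 mm of sink). I'll lift straight off and clear away.

Emit:
servo_tool(
  increments=[
    [0, 0, 0.3, 0, 0, 0, -1],
    [0, 0, 1.5, 0, 0, 0, -1],
    [0, 0, 4, 0, 0, 0, -1],
    [0, 0, 7.5, 0, 0, 0, -1],
    [0, 0, 11, 0, 0, 0, -1],
    [0, -3, 14, 0, 0, 0, -1],
    [0, -6, 16, 0, 0, 0, -1],
    [0, -10, 16, 0, 0, 0, -1],
    [0, -14, 16, 0, 0, 0, -1],
    [-2, -18, 16, 0, 0, 0, -1],
    [-4, -20, 16, 0, 0, 0, -1],
    [-4, -20, 16, 0, 0, 0, -1],
    [-4, -20, 16, 0, 0, 0, -1],
  ],
)

```text
t: 14.13
ee_pos: [477.2, -349.9, 193.9]
orientation: [0.28, -3.128, -0.002]
ft_force: [-0.6, 0.6, 0.0]
width: 0.7
grasp_force: 0.0
```

```bash
python3 - <<'E'
from h import *
o=ctrl.get_obs(); print(o['t'],o['ee_pos'],o['ft_force'])
d,E=get('top'); np.save('top',d,allow_pickle=True)
E
python3 m.py
```

```text
14.1333 [ 477.20689793 -349.93542418  193.93808251] [-0.64850813  0.57182667  0.04258123]
((252.57618713378906, 233.01820373535156), (63.813663482666016, 71.96133422851562), 81.63410949707031) 2176.5
[[212.3000030517578, 206.6999969482422], [283.5, 196.1999969482422], [292.79998779296875, 259.3999938964844], [221.60000610351562, 269.79998779296875]] [[587.2, 76.7], [606.8, -73.8], [474.2, -90.9], [454.5, 57.5]] [134.07227448 151.75562732 133.65265234 149.6909567 ]
(270, 294) 293.5 [402.  -42.8] [40. 42.] [[423.0, -23.0], [423.0, -63.0], [381.0, -63.0], [381.0, -22.0]]
(208, 260) 344.5 [475.2  89.9] [52. 44.] [[490.0, 120.0], [502.0, 70.0], [460.0, 60.0], [448.0, 110.0]]
(335, 235) 106.5 [ 525.7 -182.9] [13. 44.] [[546.0, -172.0], [549.0, -185.0], [505.0, -194.0], [503.0, -181.0]]
(267, 217) 61.5 [566.7 -38. ] [20. 21.] [[567.0, -23.0], [581.0, -38.0], [566.0, -52.0], [552.0, -38.0]]
(196, 203) 333.0 [598.2 117.4] [51. 45.] [[617.0, 146.0], [623.0, 95.0], [579.0, 89.0], [573.0, 139.0]]
(336, 177) 327.0 [ 651.  -187.5] [50. 45.] [[669.0, -159.0], [678.0, -209.0], [633.0, -215.0], [624.0, -166.0]]
(252, 141) 235.5 [734.8  -7.1] [39. 38.] [[735.0, 20.0], [762.0, -8.0], [735.0, -34.0], [707.0, -6.0]]
```

View pics/crop1.png

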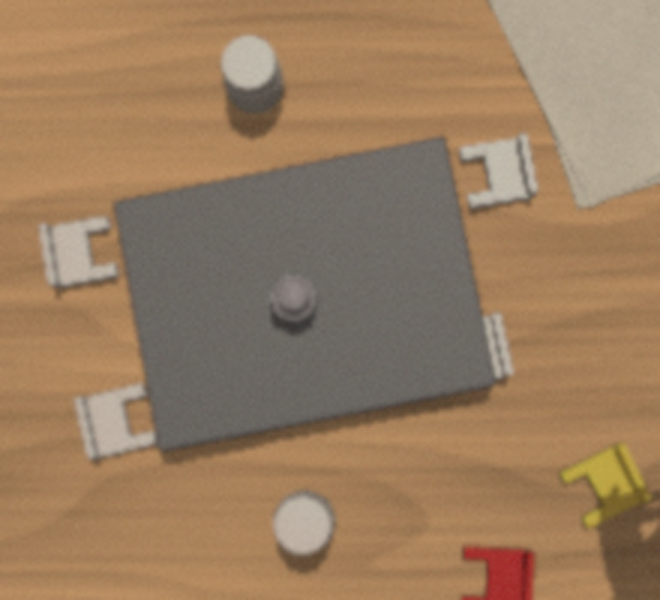

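The slab, weight, bottles and the other three shims are unmoved. Shim_3 is home, with about 13 mm of it showing at crop (498,346).

```bash
python3 -c "
from workcell import ctrl
print(ctrl.close_job())"
```

```text
the job is handed in; nothing more can be done
None
```

The near right corner (corner_3) was the one that rocked; I pushed shim_3 home until it stopped on the mount, pressed the corner again and it bore firmly, then moved the arm clear and handed the job in at about 14 s. That last press reached about 54 N, more than it needed, but well under the 120 N wrist limit.

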